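# Load a circuit board into the test fixture and engage its contacts

### The job

The circuit board in its black carrier is lying part-way out of the test fixture. With the fingertips only, push the carrier along its channel until it is fully home against the stop; then push the fixture's slide lever over, past its first detent, all the way to its second stop so that it stays there. Do not pick up the carrier, leave the other things on the bench where they are, and take the hand clear at the end.

Things in the scene. Friction and masses are not known exactly. Their poses are not given: they have to be found in the camera images.
- fixture: fixed board test fixture: aluminium base 185 x 190 mm, 20 mm high. Origin on the bench, z up; x runs along its channel from the open front (x = -90 mm) to the back, y along the lever's travel. Channel floor z = 20, 74 mm wide between rails (|y| 37 to 47, x -90 to 20, top z = 34 mm); flat ledges (z = 20) outside the rails. Grey deck at the back: x 20 to 95, full width, top z = 40 mm
- stop_face (a point): centre of the stop, the deck's front face: x = 20, y = 0, z = 27 mm in the fixture's frame. A white contact head (60 mm wide, x 4 to 32, z 48 to 61 mm) overhangs the channel's end, 14 mm above the carrier's top; it comes down 9 mm as the lever goes over, never touching the carrier
- carrier_mid (a point): centre of the loose board carrier: black frame 60 (x) x 70 (y) x 14 mm high with a green circuit board on top, 0.08 to 0.17 kg, flat in the channel, 2 mm play each side, x axis along the channel. Starts 25 to 40 mm short of home. Home: far end on the stop, this point at x = -10 mm in the fixture's frame. Its rear edge, where it is pushed, is 30 mm to -x of this point
- lever_grip (a point): middle of the slide lever's upright white handle on the deck: 18 (x) x 14 (y) mm, from 42 to 78 mm above the bench; this point is 60 mm above the bench. Open (joint 0) it is at x = 64, y = -30 mm in the fixture's frame; it slides straight along the fixture's +y
- lever (a joint): lever travel along the fixture's +y, m: 0 open (start), 0.030 first detent, 0.060 second stop (end of travel). Spring detents at 0, 30 and 60 mm: 6 to 10 N to push over the crest after the start, and again over the one after the first detent. The crests lie at 15 and 45 mm: left between two crests, the lever springs to the detent between them; past 45 mm it snaps to the second stop and stays
- battery: bystander: 9 V battery block 46 x 26 x 17 mm, lying loose on the fixture's left (+y) ledge; origin at the centre of its underside
- pinjar: bystander: small jar 28 mm across, 32 mm high, standing loose on the fixture's right (-y) ledge; origin at the centre of its underside
- meter: bystander: black multimeter 72 x 140 x 30 mm (about 41 mm with its dial) lying on the bench; origin at the centre of its underside
- scope: bystander: white handheld oscilloscope 76 x 120 x 26 mm lying on the bench; origin at the centre of its underside
- mug: bystander: white mug 82 mm across, 95 mm high, with a handle; origin at the centre of its underside
- partsbox: bystander: open white box of components 80 x 110 x 30 mm; origin at the centre of its underside
- screwdriver: bystander: screwdriver 170 mm long lying on the bench near the robot, on its left; origin near its middle
Things that resemble listed ones, but are neither listed nor needed, are in the scene too. Leave any red look-alike of the part that bears carrier_mid alone.

How it is judged:
On the way, in this order (a step that is already met when the one before it is completed fails the run):
1. the carrier is fully home against the stop, before the lever is moved over (x of carrier_mid in the frame of fixture above -0.0125 m and value of joint lever below 0.01 m), for 0.2 s.
2. the lever is past its first detent and at its second stop (value of joint lever above 0.057 m), for 0.2 s.
At the end, for the whole second after the job is handed in: The carrier lies flat and at rest in the channel, within 2.5 mm of the stop, and the lever rests within 3 mm of its second stop (joint above 0.057) (value of joint lever above 0.057 m and x of carrier_mid in the frame of fixture above -0.0125 m and z of carrier_mid in the frame of fixture below 0.03 m and angle between carrier_mid's own z axis and vertical below 0.1 rad and linear speed of carrier below 0.02 m/s); the robot touches nothing.
It fails at once if the carrier is lifted or tipped out of its channel (z of carrier_mid in the frame of fixture above 0.034 m or angle between carrier_mid's own z axis and vertical above 0.2 rad).
It fails at once if a bystander is shifted by more than 15 mm or lifted (distance of any of battery, pinjar, meter, scope, mug, partsbox, screwdriver from where it was at the start of the episode above 0.015 m).
It also fails if it takes over 43 s, if anything falls off the work surface, if the arm or the gripper's body presses on something with over 40 N, if the wrist force passes 120 N, or if a joint passes its speed limit or range.

### The arm

A 6-joint arm with a two-finger parallel gripper is mounted at the origin on the work surface. World frame = base frame: x ahead of the robot, y to its left, z up, the work surface at z = 0. Lengths are in m, angles in rad, forces in N, time in s.
With the tool pointing down it reaches from about 0.25 to 0.725 m from the base axis. Payload 9.7 kg.
Tool frame: the origin (TCP) lies on the centre line of the jaws, within the pads' length; the fingertips stand 19 mm ahead of it and the grasp point (between the pads) is the TCP (env.nose_length is the z of the fingertips in the tool frame, in m); z points along the fingers, y is the line along which they close (so a half turn about z gives the same grasp; the last joint's range is limited). The gripper opens to 85 mm and grips with 20 to 120 N. Pads are 22 mm wide; open, the fingers measure 114 mm over their backs; the gripper's body (76 mm by 85 mm) begins 54 mm behind the grasp point. The pads swing forward as they close: fully open they stand 13 mm farther back than shut.
Start: joints at [-1.307, 0.087, 0.176, 1.66, 0, 1.571], TCP at [0.143, -0.531, 0.25] pointing down, gripper open.
Joint ranges: [-3.13, 3.13], [-0.85, 1.81], [-1.15, 1.24], [-2.2, 2.28], [-1.44, 1.52], [-3.14, 3.14]. Speed limits (rad/s): [2.22, 2.22, 2.57, 3.14, 3.14, 3.14].

### API

Orientations are given as a unit quaternion [w, x, y, z].
In Python, from plant import env gives the robot as it stands.
- The arm moves only by the tool step_arm, never from a script. Its argument "series" is a list of rows, each an object of numbers: "x", "y", "z": the shift along the tool's x, y, z in cm; "yaw": the turn about the tool's z in rad; "claw": the opening, from -1 (shut) to 1 (fully open). In form: [{"x": .., "y": .., "z": .., "yaw": .., "claw": ..}, ...]. A call has exactly 5 rows; each row shifts and turns the commanded pose from where the row before left it, along the tool's axes as they then stand; what a row does not reach is not made up. A row lasts 1/8 s, in which the tool goes at most 62.5 mm and 10.7 degrees, less where a joint would pass 70% of its speed; a pose out of reach is approached as far as the arm can. A call with a gripper value outside its range is refused whole. The fingers move at their own pace and stop on an object; "squeeze" is the grip in N (left out, the last holds). Time passes only in rows, so rows that do not move let the fingers close, or fill a call up. It gives the time, the measured TCP pose, the force, the opening and the grip force at its end, in the units of the state.
- env.get_state(): the state, without advancing time (a new reading comes with each control period).
- env.read_camera(name): name is "side" or "top" or "wrist"; returns a dict with "image" (480x640x3 uint8, red, green, blue), "depth" (480x640 float32, m along the optical axis (not along the pixel's ray), 0 where there is no reading), "mtx" (3x3 intrinsics, pixels), "k1" (the pictures are not rectified: a ray, as slopes to the right and down, at radius r is drawn at 1 + k1 r^2 times it, then the intrinsics apply), "R" (3x3) and "t" (3): a world point X has camera coordinates R X + t. Camera axes: x right, y down, z forward; pixel columns grow to the right and rows downward; lengths in m; the calibration is good to about 2 mm. A picture is of the moment at which its call begins.
- env.close_job(): hands the job in; it is judged then, once.
Trained networks look in the newest picture that a camera, given by its name, has taken for a name from the list of things; names that differ only in an ending like _2 or _b are one class to them, and where a whole thing is asked for, a point or a joint stands for the part that bears it (a point fixed in the world has none). Each returns a list of dicts, best first, with "conf" (0 to 1); they miss things now and then, are a little off and sometimes report something else, mostly with a low value. They report only what shows in the picture. A call takes as long as a camera call. They do not tell look-alikes from the thing itself.
- env.recognise(camera, target): "extent" ([left, top, right, bottom] in pixels, round what is visible of it).
- env.tip_of(camera, target): "point" ([column, row] in pixels: a listed point, or the origin of a listed thing).
The state is a dict: "t": time; "joint_positions": joint angles; "qd": joint speeds; "effort": joint torques, N m; "tcp_pos": TCP position; "eef_rot": TCP orientation; "wrist_force": force on the tool from outside, world axes, zero at the start; "wrist_torque": the same for the moment, N m; "opening": finger opening in m; "gripper_force": force on a finger pad.
Only numpy, scipy, OpenCV 4.12 (cv2) and the standard library are available. Lean on these libraries where they do the work, as an engineer would, in place of code of your own. Each camera call takes 0.05 s, during which the arm holds its last target. There are 200 camera calls.

## Working session

There is one attempt and no reset: what is moved stays moved. The work goes in short steps, Python scripts to look and compute and a tool call to move; the robot and the scene stay as the last step left them, time stands still between calls to the robot, and variables do not carry over. Pictures are saved under pics/ and viewed, at most 10 in all, crops included, and the job is handed in when it is done.

Besides the shell and the picture viewer there is one more tool, called after ">>>" as name(argument=value, ...) on one line, values as JSON. step_arm: Moves the arm, as the interface text tells. Its arguments: {"type":"object","properties":{"series":{"type":"array","items":{"type":"object","properties":{"x":{"type":"number"},"y":{"type":"number"},"z":{"type":"number"},"yaw":{"type":"number"},"claw":{"type":"number"}}}},"squeeze":{"type":"number"}},"required":["series"]}

```bash
mkdir -p pics; cat > h.py <<'E'
import numpy as np, cv2
from plant import env
def ray(c,px):
    d=np.array([[-0.,0,0,0]]) if 0 else np.array([c['k1'],0,0,0,0.])
    return cv2.undistortPoints(np.array([[px]],float),c['mtx'],d)[0,0]
def at_depth(c,px):
    u,v=int(round(px[0])),int(round(px[1])); w=c['depth'][max(v-2,0):v+3,max(u-2,0):u+3]; z=np.median(w[w>0])
    p=np.append(ray(c,px),1)*z
    return c['R'].T@(p-c['t'])
def at_z(c,px,z):
    d=c['R'].T@np.append(ray(c,px),1); o=-c['R'].T@c['t']
    return o+d*(z-o[2])/d[2]
E
python3 - <<'E'
from h import *
np.set_printoptions(precision=4,suppress=True)
for n in ['top','side']:
    c=env.read_camera(n); cv2.imwrite(f'pics/{n}0.png',c['image'][:,:,::-1])
    print(n,-c['R'].T@c['t'],c['k1'])
    for t,z in [('fixture',0),('stop_face',.027),('carrier_mid',.027),('lever_grip',.06),('battery',.02),('pinjar',.02),('mug',0),('meter',0)]:
        for r in env.tip_of(n,t)[:3]: print(t,np.round(r['point']),round(r['conf'],2),at_z(c,r['point'],z),at_depth(c,r['point']))
s=env.get_state();print(s)
E
```

```text
top [ 0.4084 -0.0071  1.0805] -0.06043455067553317
fixture [293. 221.] 0.73 [0.5318 0.0744 0.    ] [0.5296 0.073  0.0189]
stop_face [295. 212.] 0.8 [0.5501 0.0678 0.027 ] [0.5457 0.0654 0.0601]
carrier_mid [291. 236.] 0.8 [0.4947 0.0776 0.027 ] [0.4943 0.0772 0.032 ]
carrier_mid [271. 306.] 0.8 [0.3341 0.118  0.027 ] [0.3331 0.1196 0.0136]
carrier_mid [297. 209.] 0.74 [0.5574 0.0647 0.027 ] [0.5526 0.0624 0.0605]
lever_grip [310. 189.] 0.58 [0.5973 0.033  0.06  ] [0.5948 0.0324 0.0736]
battery [265. 218.] 0.69 [0.535  0.1377 0.02  ] [0.5331 0.1355 0.0359]
pinjar [321. 251.] 0.5 [0.4623 0.0068 0.02  ] [0.4607 0.0064 0.0514]
mug [487. 244.] 0.78 [ 0.4855 -0.3831  0.    ] [ 0.4792 -0.3523  0.0885]
meter [169. 163.] 0.85 [0.6686 0.3786 0.    ] [0.6597 0.3654 0.037 ]
side [ 0.4432 -0.6778  0.8697] -0.04072622714283526
fixture [350. 231.] 0.69 [ 0.5314  0.0688 -0.    ] [0.5293 0.0515 0.0201]
stop_face [361. 223.] 0.57 [0.5547 0.0695 0.027 ] [0.5501 0.0389 0.0615]
carrier_mid [300. 303.] 0.93 [ 0.4205 -0.1387  0.027 ] [ 0.4202 -0.1315  0.0158]
carrier_mid [264. 252.] 0.84 [ 0.3447 -0.0109  
[... 264 characters left out ...]
. 431.] 0.8 [ 0.4962 -0.3796  0.    ] [ 0.4958 -0.3817  0.0061]
mug [330. 221.] 0.65 [0.4885 0.1001 0.    ] [0.4868 0.0702 0.0334]
meter [391. 146.] 0.64 [0.6577 0.3653 0.    ] [0.65   0.3282 0.031 ]
{'t': 0.9, 'joint_positions': array([-1.307 ,  0.0869,  0.1759,  1.6598,  0.    ,  1.5708]), 'qd': array([-0.0002,  0.0003, -0.    , -0.0003,  0.0008, -0.0004]), 'effort': array([ -0.0051, -52.0099,  46.4854,   0.0017,  -0.0001,   0.    ]), 'tcp_pos': array([ 0.1434, -0.531 ,  0.2503]), 'eef_rot': array([-0.    ,  0.9913,  0.1315,  0.    ]), 'wrist_force': array([ 0.209 , -0.4876,  1.0133]), 'wrist_torque': array([-0.0141,  0.0209,  0.0171]), 'gripper_force': 0.0, 'opening': 0.08521160239180085}
```

```bash
python3 - <<'E'
import cv2
a=cv2.imread('pics/top0.png')[150:330,200:440]; cv2.imwrite('pics/topc.png',cv2.resize(a,(800,600),interpolation=cv2.INTER_CUBIC))
a=cv2.imread('pics/side0.png')[140:320,240:480]; cv2.imwrite('pics/sidec.png',cv2.resize(a,(800,600),interpolation=cv2.INTER_CUBIC))
E
```

```text
(no output)
```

View pics/topc.png

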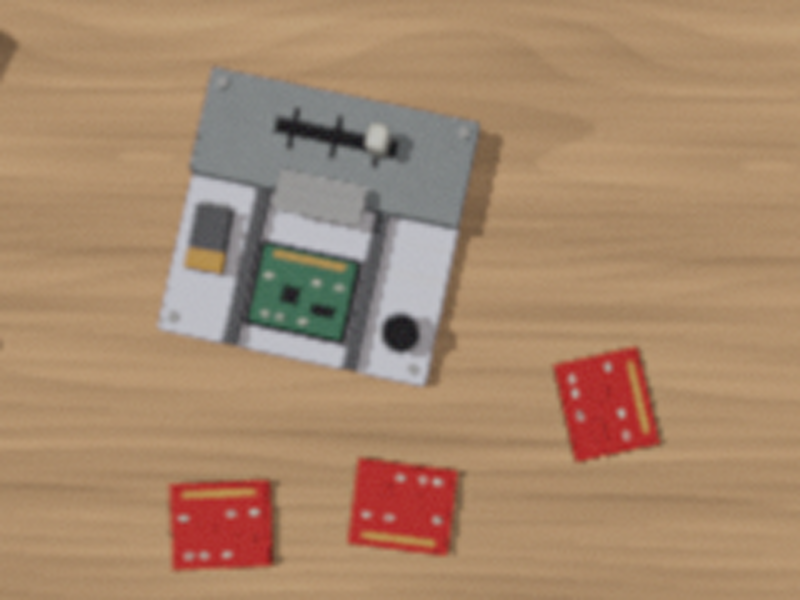

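View pics/sidec.png

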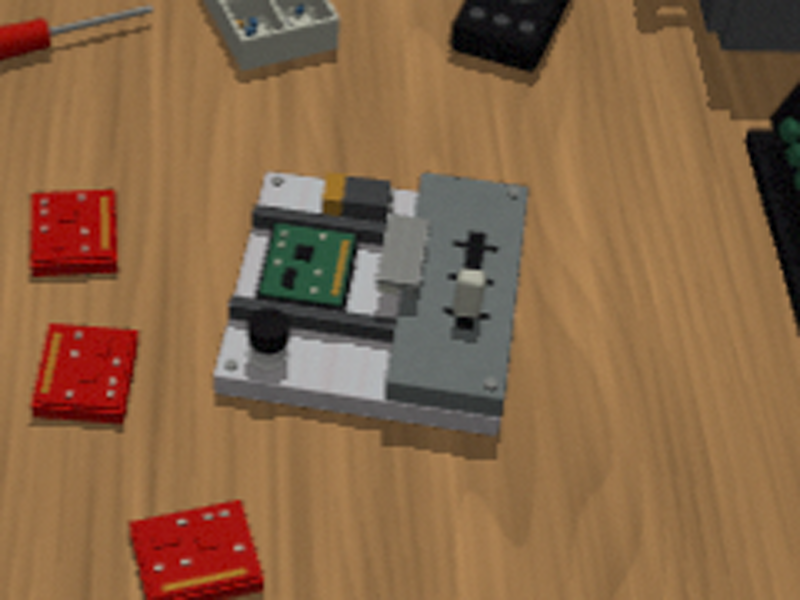

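The views show the fixture turned slightly: in the top crop the base corners are at (213,67), (478,123), (428,386) and (158,328). The green board is at (303,290), the white lever at (377,138) near the right end of its slot, the jar on the right ledge at (400,332), and the battery on the left ledge. The red boards are look-alikes lying on the bench.

```bash
cat >> h.py <<'E'
def rig(F,W):
    F=np.array(F);W=np.array(W);f=F-F.mean(0);w=W-W.mean(0)
    a=np.arctan2((f[:,0]*w[:,1]-f[:,1]*w[:,0]).sum(),(f*w).sum())
    R=np.array([[np.cos(a),-np.sin(a)],[np.sin(a),np.cos(a)]])
    o=W.mean(0)-R@F.mean(0); return a,R,o,(F@R.T+o-W)
E
python3 - <<'E'
from h import *
np.set_printoptions(precision=4,suppress=True)
c=env.read_camera('top')
P=[((213,67),(.095,.095),.04),((478,123),(.095,-.095),.04),((158,328),(-.09,.095),.02),((428,386),(-.09,-.095),.02),((190,172),(.02,.095),.04),((457,228),(.02,-.095),.04)]
W=[at_z(c,(200+(p[0]+.5)*.3-.5,150+(p[1]+.5)*.3-.5),z)[:2] for p,_,z in P]
a,R,o,e=rig([f for _,f,_ in P],W); print('yaw',a,'o',o); print(e)
# carrier corners on top z=.034
C=[(262,243),(361,262),(247,322),(344,341)]
w=np.mean([at_z(c,(200+(p[0]+.5)*.3-.5,150+(p[1]+.5)*.3-.5),.034)[:2] for p in C],0)
print('carrier fix',R.T@(w-o))
for n,p,z in [('lever',(377,133),.078),('jar',(400,332),.052),('bat',(210,240),.037)]:
    w=at_z(c,(200+(p[0]+.5)*.3-.5,150+(p[1]+.5)*.3-.5),z)[:2]; print(n,w,R.T@(w-o))
for n,f in [('approach',(-.13,0)),('rear',(-.075,0)),('home',(-.04,0)),('levstart',(.064,-.06)),('levend',(.064,.03))]: print(n,o+R@np.array(f))
E
```

```text
yaw -0.19014671387212434 o [0.5342 0.0681]
[[ 0.0004  0.0009]
 [ 0.0011 -0.0024]
 [-0.0013  0.0002]
 [-0.0006  0.0014]
 [ 0.0003  0.0015]
 [ 0.0001 -0.0015]]
carrier fix [-0.0442  0.0002]
lever [0.5935 0.0271] [ 0.0659 -0.0291]
jar [0.4636 0.0099] [-0.0583 -0.0705]
bat [0.5252 0.1414] [-0.0227  0.0703]
approach [0.4066 0.0927]
rear [0.4606 0.0823]
home [0.495  0.0757]
levstart [ 0.5857 -0.0029]
levend [0.6028 0.0855]
```

>>> step_arm(series=[{"yaw":0.15,"claw":-1},{"yaw":0.15,"claw":-1},{"yaw":0.154,"claw":-1},{"claw":-1},{"claw":-1}])

```text
invalid input at $.series[0]: expected keys x, y, z, yaw, claw
```

>>> step_arm(series=[{"x":0,"y":0,"z":0,"yaw":0.15,"claw":-1},{"x":0,"y":0,"z":0,"yaw":0.15,"claw":-1},{"x":0,"y":0,"z":0,"yaw":0.154,"claw":-1},{"x":0,"y":0,"z":0,"yaw":0,"claw":-1},{"x":0,"y":0,"z":0,"yaw":0,"claw":-1}])

```text
t: 1.58
tcp_pos: [0.1434, -0.531, 0.2503]
eef_rot: [0.0, 0.996, -0.093, 0.0]
wrist_force: [-0.3, -0.2, 0.5]
opening: -0.0001
gripper_force: 0.0
```

>>> step_arm(series=[{"x":0.94,"y":-4.4,"z":0,"yaw":0,"claw":-1},{"x":0.94,"y":-4.4,"z":0,"yaw":0,"claw":-1},{"x":0.94,"y":-4.4,"z":0,"yaw":0,"claw":-1},{"x":0.94,"y":-4.4,"z":0,"yaw":0,"claw":-1},{"x":0.94,"y":-4.4,"z":0,"yaw":0,"claw":-1}])

```text
t: 2.2
tcp_pos: [0.2314, -0.3225, 0.2504]
eef_rot: [0.0, 0.996, -0.094, 0.0]
wrist_force: [1.2, 0.1, 0.6]
opening: -0.0002
gripper_force: 0.0
```

>>> step_arm(series=[{"x":0.94,"y":-4.4,"z":0,"yaw":0,"claw":-1},{"x":0.94,"y":-4.4,"z":0,"yaw":0,"claw":-1},{"x":0.94,"y":-4.4,"z":0,"yaw":0,"claw":-1},{"x":0.94,"y":-4.4,"z":0,"yaw":0,"claw":-1},{"x":0.94,"y":-4.4,"z":0,"yaw":0,"claw":-1}])

```text
t: 2.82
tcp_pos: [0.3192, -0.1153, 0.2505]
eef_rot: [0.0, 0.996, -0.094, 0.0]
wrist_force: [1.7, -0.2, -0.7]
opening: -0.0001
gripper_force: 0.0
```

>>> step_arm(series=[{"x":0.94,"y":-4.4,"z":0,"yaw":0,"claw":-1},{"x":0.94,"y":-4.4,"z":0,"yaw":0,"claw":-1},{"x":0.94,"y":-4.4,"z":0,"yaw":0,"claw":-1},{"x":0.94,"y":-4.4,"z":0,"yaw":0,"claw":-1},{"x":0.94,"y":-4.4,"z":0,"yaw":0,"claw":-1}])

```text
t: 3.45
tcp_pos: [0.388, -0.011, 0.2553]
eef_rot: [-0.039, 0.998, -0.04, 0.001]
wrist_force: [1.3, 0.8, -0.4]
opening: -0.0
gripper_force: 0.0
```

>>> step_arm(series=[{"x":0,"y":0,"z":0,"yaw":0,"claw":-1},{"x":0,"y":0,"z":0,"yaw":0,"claw":-1},{"x":0,"y":0,"z":0,"yaw":0,"claw":-1},{"x":0,"y":0,"z":0,"yaw":0,"claw":-1},{"x":0,"y":0,"z":0,"yaw":0,"claw":-1}])

```text
t: 4.08
tcp_pos: [0.3872, -0.0116, 0.2552]
eef_rot: [-0.039, 0.998, -0.041, 0.001]
wrist_force: [0.9, -0.4, -0.3]
opening: -0.0001
gripper_force: 0.0
```

```bash
python3 -c "
from h import *
s=env.get_state();print(s['joint_positions'],s['tcp_pos'],s['eef_rot'],s['wrist_force'])"
```

```text
[-0.08311794 -0.29616752 -0.16642288  1.70137053  0.0775906   3.14054151] [ 0.38719646 -0.01156746  0.25522955] [-0.03876866  0.99840569 -0.04100709  0.00121769] [ 0.90792114 -0.36097658 -0.33880635]
```

>>> step_arm(series=[{"x":0,"y":0,"z":0,"yaw":-0.16,"claw":-1},{"x":0,"y":0,"z":0,"yaw":-0.16,"claw":-1},{"x":0,"y":0,"z":0,"yaw":-0.16,"claw":-1},{"x":0,"y":0,"z":0,"yaw":-0.16,"claw":-1},{"x":0,"y":0,"z":0,"yaw":-0.16,"claw":-1}])

```text
t: 4.7
tcp_pos: [0.3872, -0.0115, 0.2552]
eef_rot: [-0.035, 0.935, 0.354, 0.016]
wrist_force: [-0.9, -0.8, -0.8]
opening: 0.0005
gripper_force: 0.0
```

```bash
python3 -c "
from h import *
from scipy.spatial.transform import Rotation as Ro
s=env.get_state();q=s['eef_rot'];print(s['joint_positions'],s['tcp_pos']);print(Ro.from_quat([*q[1:],q[0]]).as_matrix())"
```

```text
[-0.08286651 -0.29602953 -0.1663825   1.70137185  0.0776283   2.33531032] [ 0.38722508 -0.01146222  0.25519752]
[[ 0.74942059  0.66207142  0.00549646]
 [ 0.65977853 -0.74746745  0.07736087]
 [ 0.05532685 -0.05434938 -0.99698801]]
```

>>> step_arm(series=[{"x":0,"y":0,"z":0,"yaw":-0.165,"claw":-1},{"x":0,"y":0,"z":0,"yaw":-0.165,"claw":-1},{"x":0,"y":0,"z":0,"yaw":-0.165,"claw":-1},{"x":0,"y":0,"z":0,"yaw":-0.165,"claw":-1},{"x":0,"y":0,"z":0,"yaw":0,"claw":-1}])

```text
t: 5.32
tcp_pos: [0.3872, -0.0114, 0.2552]
eef_rot: [-0.028, 0.772, 0.635, 0.027]
wrist_force: [0.4, 0.5, 0.0]
opening: 0.0003
gripper_force: 0.0
```

```bash
cat >> h.py <<'E'
from scipy.spatial.transform import Rotation as Ro
A=-.190;O=np.array([.5342,.0681]);RF=np.array([[np.cos(A),-np.sin(A)],[np.sin(A),np.cos(A)]])
def plan(*wp):
    "tip waypoints in fixture frame (m) -> tool shifts in cm"
    s=env.get_state();q=s['eef_rot'];R=Ro.from_quat([*q[1:],q[0]]).as_matrix()
    p=s['tcp_pos']+R[:,2]*env.nose_length; print('t',s['t'],'F',np.round(s['wrist_force'],1),'tipF',np.round([*(RF.T@(p[:2]-O)),p[2]],4),'xang',np.arctan2(R[1,0],R[0,0]))
    for w in wp:
        g=np.array([*(O+RF@np.array(w[:2])),w[2]]); print(w,np.round(R.T@(g-p)*100,2)); p=g
E
python3 -c "
from h import *
plan((-.13,0,.20),(-.13,0,.026),(-.094,0,.026),(-.052,0,.026))"
```

```text
t 5.325 F [0.4 0.5 0. ] tipF [-0.1295 -0.1044  0.2362] xang 1.3767003258045223
(-0.13, 0, 0.2) [10.13 -0.05  4.42]
(-0.13, 0, 0.026) [-1.34  0.17 17.35]
(-0.094, 0, 0.026) [ 0.01  3.6  -0.03]
(-0.052, 0, 0.026) [ 0.02  4.2  -0.04]
```

>>> step_arm(series=[{"x":3.4,"y":0,"z":1.5,"yaw":0,"claw":-1},{"x":3.4,"y":0,"z":1.5,"yaw":0,"claw":-1},{"x":3.3,"y":0,"z":1.4,"yaw":0,"claw":-1},{"x":0,"y":0,"z":0,"yaw":0,"claw":-1},{"x":0,"y":0,"z":0,"yaw":0,"claw":-1}])

```text
t: 5.95
tcp_pos: [0.4067, 0.0906, 0.2192]
eef_rot: [-0.028, 0.772, 0.635, 0.027]
wrist_force: [0.4, 0.4, -0.3]
opening: -0.0001
gripper_force: 0.0
```

>>> step_arm(series=[{"x":-0.34,"y":0.05,"z":4.3,"yaw":0,"claw":-1},{"x":-0.33,"y":0.04,"z":4.3,"yaw":0,"claw":-1},{"x":-0.33,"y":0.04,"z":4.3,"yaw":0,"claw":-1},{"x":-0.25,"y":0,"z":3.2,"yaw":0,"claw":-1},{"x":0,"y":0,"z":0,"yaw":0,"claw":-1}])

```text
t: 6.58
tcp_pos: [0.4053, 0.0898, 0.0562]
eef_rot: [-0.029, 0.772, 0.634, 0.025]
wrist_force: [-0.3, 0.5, 0.5]
opening: -0.0002
gripper_force: 0.0
```

```bash
python3 -c "
from h import *
plan((-.13,0,.026),(-.094,0,.026),(-.056,0,.026))
c=env.read_camera('side');cv2.imwrite('pics/s1.png',cv2.resize(c['image'][120:300,220:460,::-1],(800,600)))"
```

```text
t 6.575 F [-0.3  0.5  0.5] tipF [-0.1309 -0.0016  0.0372] xang 1.375068218061894
(-0.13, 0, 0.026) [0.07 0.1  1.13]
(-0.094, 0, 0.026) [ 0.02  3.6  -0.04]
(-0.056, 0, 0.026) [ 0.02  3.8  -0.05]
```

View pics/s1.png

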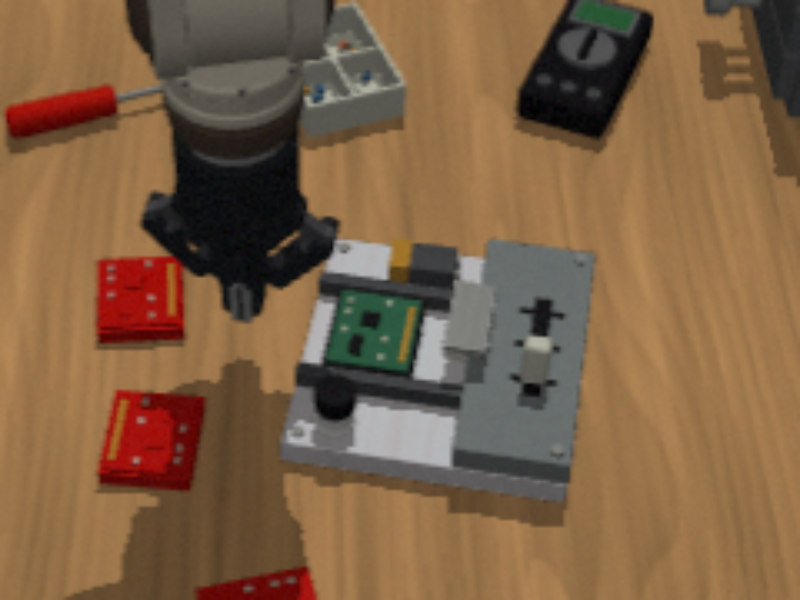

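The image shows the shut fingertips at (243,315), just in front of the channel. The carrier is at (375,330), and nothing has been disturbed. Next I lower the fingers and push.

>>> step_arm(series=[{"x":0.1,"y":0.1,"z":1.1,"yaw":0,"claw":-1},{"x":0.05,"y":1.8,"z":0,"yaw":0,"claw":-1},{"x":0.05,"y":1.8,"z":0,"yaw":0,"claw":-1},{"x":0,"y":0.6,"z":0,"yaw":0,"claw":-1},{"x":0,"y":0.6,"z":0,"yaw":0,"claw":-1}])

```text
t: 7.25
tcp_pos: [0.4554, 0.0842, 0.0466]
eef_rot: [-0.028, 0.771, 0.635, 0.027]
wrist_force: [-1.6, -0.1, 0.9]
opening: -0.0
gripper_force: 0.4
```

>>> step_arm(series=[{"x":0,"y":0.4,"z":0,"yaw":0,"claw":-1},{"x":0,"y":0.4,"z":0,"yaw":0,"claw":-1},{"x":0,"y":0.4,"z":0,"yaw":0,"claw":-1},{"x":0,"y":0.4,"z":0,"yaw":0,"claw":-1},{"x":0,"y":0.4,"z":0,"yaw":0,"claw":-1}])

```text
t: 7.88
tcp_pos: [0.4749, 0.0804, 0.0462]
eef_rot: [-0.028, 0.771, 0.635, 0.027]
wrist_force: [-3.2, 1.4, 4.7]
opening: -0.0001
gripper_force: 2.6
```

```bash
python3 -c "
from h import *
plan((-.0545,0,.026))
c=env.read_camera('top')
for r in env.tip_of('top','carrier_mid')[:4]: print(r['conf'],RF.T@(at_z(c,r['point'],.034)[:2]-O))"
```

```text
t 7.875 F [-3.2  1.4  4.7] tipF [-0.0607  0.0024  0.0273] xang 1.3778778883842082
(-0.0545, 0, 0.026) [-0.25  0.62  0.1 ]
0.63 [-0.07880247 -0.20969996]
```

```bash
python3 -c "
from h import *
print(env.nose_length, env.get_state()['wrist_force'])
c=env.read_camera('side');cv2.imwrite('pics/s2.png',cv2.resize(c['image'][170:290,270:430,::-1],(800,600),interpolation=cv2.INTER_CUBIC))"
```

```text
0.019 [-1.58898116  0.73092695  3.57127983]
```

View pics/s2.png

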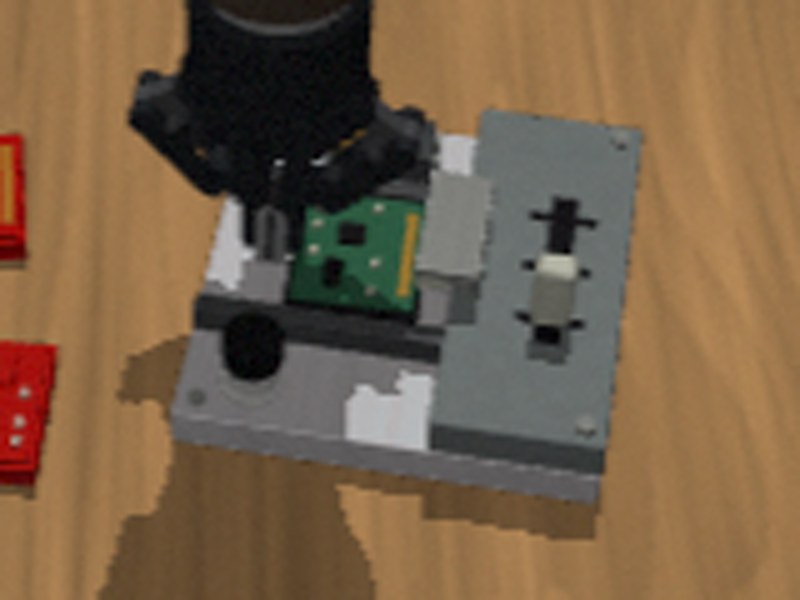

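The carrier at (355,255) has moved in toward the contact head at (455,225), with the fingers behind its rear edge at (270,240). I'll continue gently.

>>> step_arm(series=[{"x":-0.03,"y":0.15,"z":0,"yaw":0,"claw":-1},{"x":-0.03,"y":0.15,"z":0,"yaw":0,"claw":-1},{"x":-0.03,"y":0.15,"z":0,"yaw":0,"claw":-1},{"x":-0.03,"y":0.1,"z":0,"yaw":0,"claw":-1},{"x":0,"y":0,"z":0,"yaw":0,"claw":-1}])

```text
t: 8.65
tcp_pos: [0.48, 0.0782, 0.046]
eef_rot: [-0.028, 0.771, 0.635, 0.027]
wrist_force: [-3.5, 0.9, 4.7]
opening: -0.0001
gripper_force: 2.8
```

>>> step_arm(series=[{"x":0,"y":0.1,"z":0,"yaw":0,"claw":-1},{"x":0,"y":0.1,"z":0,"yaw":0,"claw":-1},{"x":0,"y":0,"z":0,"yaw":0,"claw":-1},{"x":0,"y":0,"z":0,"yaw":0,"claw":-1},{"x":0,"y":0,"z":0,"yaw":0,"claw":-1}])

```text
t: 9.28
tcp_pos: [0.4819, 0.0778, 0.046]
eef_rot: [-0.028, 0.771, 0.635, 0.027]
wrist_force: [-4.3, 0.6, 5.6]
opening: 0.0002
gripper_force: 3.0
```

>>> step_arm(series=[{"x":0,"y":0.1,"z":0,"yaw":0,"claw":-1},{"x":0,"y":0.1,"z":0,"yaw":0,"claw":-1},{"x":0,"y":0,"z":0,"yaw":0,"claw":-1},{"x":0,"y":0,"z":0,"yaw":0,"claw":-1},{"x":0,"y":0,"z":0,"yaw":0,"claw":-1}])

```text
t: 9.9
tcp_pos: [0.4839, 0.0774, 0.046]
eef_rot: [-0.028, 0.771, 0.635, 0.027]
wrist_force: [-4.0, 0.4, 5.2]
opening: -0.0002
gripper_force: 3.1
```

>>> step_arm(series=[{"x":0,"y":0.1,"z":0,"yaw":0,"claw":-1},{"x":0,"y":0.1,"z":0,"yaw":0,"claw":-1},{"x":0,"y":0,"z":0,"yaw":0,"claw":-1},{"x":0,"y":0,"z":0,"yaw":0,"claw":-1},{"x":0,"y":0,"z":0,"yaw":0,"claw":-1}])

```text
t: 10.52
tcp_pos: [0.4858, 0.077, 0.046]
eef_rot: [-0.028, 0.771, 0.635, 0.027]
wrist_force: [-3.9, 1.1, 5.2]
opening: 0.0002
gripper_force: 3.2
```

>>> step_arm(series=[{"x":0,"y":0.1,"z":0,"yaw":0,"claw":-1},{"x":0,"y":0.1,"z":0,"yaw":0,"claw":-1},{"x":0,"y":0,"z":0,"yaw":0,"claw":-1},{"x":0,"y":0,"z":0,"yaw":0,"claw":-1},{"x":0,"y":0,"z":0,"yaw":0,"claw":-1}])

```text
t: 11.15
tcp_pos: [0.487, 0.0768, 0.0459]
eef_rot: [-0.029, 0.771, 0.635, 0.026]
wrist_force: [-9.0, 2.3, 9.4]
opening: -0.0001
gripper_force: 6.1
```

```bash
python3 -c "
from h import *
plan((-.0545,0,.026))
c=env.read_camera('side');cv2.imwrite('pics/s3.png',cv2.resize(c['image'][190:250,310:390,::-1],(800,600),interpolation=cv2.INTER_CUBIC))"
```

```text
t 11.15 F [-9.   2.3  9.4] tipF [-0.0483  0.0011  0.027 ] xang 1.3779097531853193
(-0.0545, 0, 0.026) [-0.12 -0.62  0.1 ]
```

View pics/s3.png

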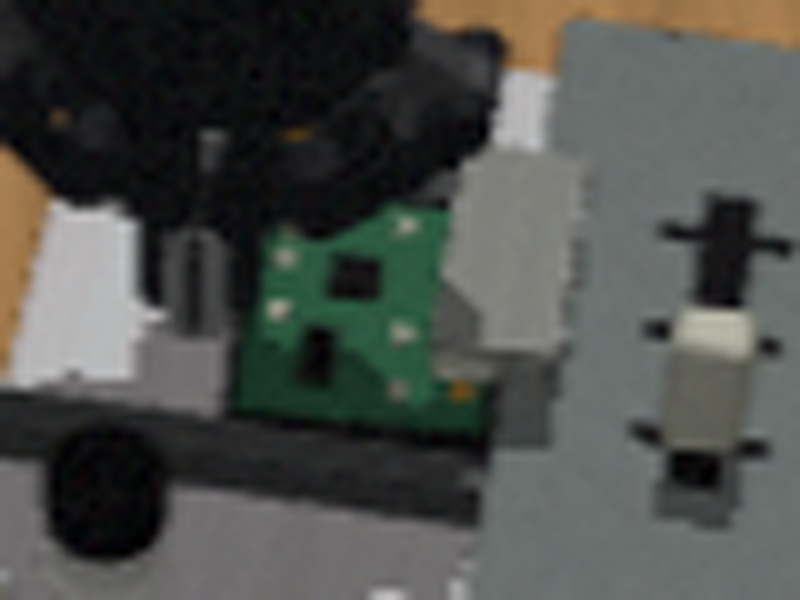

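The image shows the carrier's front at about (490,430) against the deck face, and the contact force has jumped to 9 N, so it looks home. One more small push should confirm it before I back off.

>>> step_arm(series=[{"x":0,"y":0.1,"z":0,"yaw":0,"claw":-1},{"x":0,"y":0.1,"z":0,"yaw":0,"claw":-1},{"x":0,"y":0,"z":0,"yaw":0,"claw":-1},{"x":0,"y":0,"z":0,"yaw":0,"claw":-1},{"x":0,"y":0,"z":0,"yaw":0,"claw":-1}])

```text
t: 11.82
tcp_pos: [0.4875, 0.0769, 0.0458]
eef_rot: [-0.03, 0.771, 0.636, 0.025]
wrist_force: [-16.4, 3.6, 13.2]
opening: 0.0
gripper_force: 10.7
```

Home is confirmed: 16 N with only 0.5 mm of travel. Next I back off and go to the lever.

>>> step_arm(series=[{"x":0,"y":-0.5,"z":0,"yaw":0,"claw":-1},{"x":0,"y":-1.2,"z":0,"yaw":0,"claw":-1},{"x":0,"y":-0.6,"z":-2,"yaw":0,"claw":-1},{"x":0,"y":0,"z":-4,"yaw":0,"claw":-1},{"x":0,"y":0,"z":-4,"yaw":0,"claw":-1}])

```text
t: 12.45
tcp_pos: [0.466, 0.0728, 0.1465]
eef_rot: [-0.028, 0.771, 0.635, 0.026]
wrist_force: [0.4, 0.5, -0.0]
opening: 0.0001
gripper_force: 0.0
```

```bash
python3 -c "
from h import *
plan((.064,-.075,.125),(.064,-.075,.054),(.064,-.048,.054),(.064,.015,.054))
c=env.read_camera('side');cv2.imwrite('pics/s4.png',cv2.resize(c['image'][190:250,310:390,::-1],(800,600),interpolation=cv2.INTER_CUBIC))
for n in('top','side'):
  c=env.read_camera(n)
  for r in env.tip_of(n,'lever_grip')[:2]: print(n,r['conf'],RF.T@(at_z(c,r['point'],.06)[:2]-O))
  for r in env.tip_of(n,'carrier_mid')[:4]: print(n,r['conf'],RF.T@(at_z(c,r['point'],.027)[:2]-O))"
```

```text
t 12.45 F [ 0.4  0.5 -0. ] tipF [-0.0681 -0.0068  0.1276] xang 1.377828099429572
(0.064, -0.075, 0.125) [-6.78 13.23 -0.39]
(0.064, -0.075, 0.054) [-0.54  0.07  7.08]
(0.064, -0.048, 0.054) [ 2.69 -0.01  0.21]
(0.064, 0.015, 0.054) [ 6.28 -0.01  0.48]
top 0.58 [0.0647099  0.30742473]
top 0.63 [-0.17580412 -0.09337064]
top 0.57 [-0.07449996 -0.21008996]
side 0.41 [ 0.05754201 -0.03572852]
side 0.93 [-0.20694202  0.00812726]
side 0.87 [-0.17157928 -0.10904768]
side 0.81 [-0.01101947  0.00071932]
side 0.69 [-0.07150117 -0.22903011]
```

View pics/s4.png

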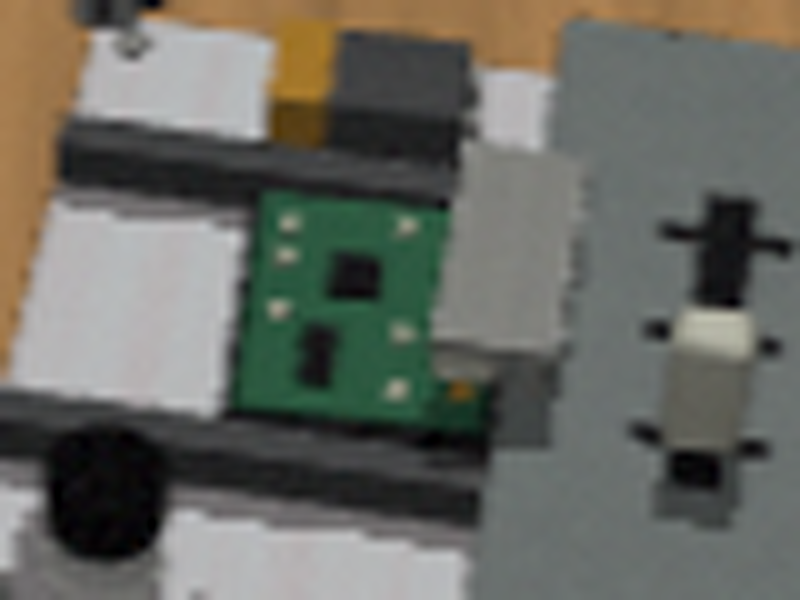

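The carrier at (360,310) sits under the contact head against the deck, and the side network puts it at -11 mm. The jar and battery are untouched, and the lever is at (710,360), still open.

>>> step_arm(series=[{"x":-1.7,"y":3.3,"z":-0.1,"yaw":0,"claw":-1},{"x":-1.7,"y":3.3,"z":-0.1,"yaw":0,"claw":-1},{"x":-1.7,"y":3.3,"z":-0.1,"yaw":0,"claw":-1},{"x":-1.7,"y":3.3,"z":-0.1,"yaw":0,"claw":-1},{"x":0,"y":0,"z":0,"yaw":0,"claw":-1}])

```text
t: 13.42
tcp_pos: [0.5837, -0.0204, 0.141]
eef_rot: [-0.029, 0.772, 0.635, 0.026]
wrist_force: [-0.3, 0.5, -1.0]
opening: -0.0001
gripper_force: 0.0
```

>>> step_arm(series=[{"x":-0.18,"y":0,"z":2.4,"yaw":0,"claw":-1},{"x":-0.18,"y":0,"z":2.4,"yaw":0,"claw":-1},{"x":-0.18,"y":0,"z":2.2,"yaw":0,"claw":-1},{"x":0,"y":0,"z":0,"yaw":0,"claw":-1},{"x":0,"y":0,"z":0,"yaw":0,"claw":-1}])

```text
t: 14.05
tcp_pos: [0.5824, -0.0186, 0.0737]
eef_rot: [-0.028, 0.771, 0.636, 0.027]
wrist_force: [0.9, -0.3, 1.1]
opening: 0.0002
gripper_force: 0.0
```

```bash
python3 -c "
from h import *
plan((.064,-.048,.054),(.064,.012,.054))"
```

```text
t 14.05 F [ 0.9 -0.3  1.1] tipF [ 0.0635 -0.0746  0.0548] xang 1.378231368566885
(0.064, -0.048, 0.054) [2.65 0.04 0.28]
(0.064, 0.012, 0.054) [ 5.98 -0.01  0.46]
```

>>> step_arm(series=[{"x":1.1,"y":0,"z":0.1,"yaw":0,"claw":-1},{"x":1.1,"y":0,"z":0.1,"yaw":0,"claw":-1},{"x":0.7,"y":0,"z":0.06,"yaw":0,"claw":-1},{"x":0.7,"y":0,"z":0.06,"yaw":0,"claw":-1},{"x":0.7,"y":0,"z":0.06,"yaw":0,"claw":-1}])

```text
t: 14.68
tcp_pos: [0.5906, 0.0216, 0.0732]
eef_rot: [-0.026, 0.772, 0.635, 0.025]
wrist_force: [-3.4, -12.1, 5.3]
opening: -0.0001
gripper_force: 5.9
```

>>> step_arm(series=[{"x":0.8,"y":0,"z":0.06,"yaw":0,"claw":-1},{"x":0.8,"y":0,"z":0.06,"yaw":0,"claw":-1},{"x":0.8,"y":0,"z":0.06,"yaw":0,"claw":-1},{"x":0.8,"y":0,"z":0.06,"yaw":0,"claw":-1},{"x":0.5,"y":0,"z":0.04,"yaw":0,"claw":-1}])

```text
t: 15.3
tcp_pos: [0.5979, 0.0606, 0.0726]
eef_rot: [-0.028, 0.771, 0.636, 0.027]
wrist_force: [0.2, -0.4, -0.2]
opening: 0.0
gripper_force: 0.0
```

```bash
python3 -c "
from h import *
plan((.064,.012,.054))"
```

```text
t 15.3 F [ 0.2 -0.4 -0.2] tipF [0.0638 0.0062 0.0537] xang 1.3782631981788807
(0.064, 0.012, 0.054) [0.58 0.02 0.01]
```

>>> step_arm(series=[{"x":0.3,"y":0,"z":0,"yaw":0,"claw":-1},{"x":0.2,"y":0,"z":0,"yaw":0,"claw":-1},{"x":-1,"y":0,"z":0,"yaw":0,"claw":-1},{"x":-2,"y":0,"z":-0.5,"yaw":0,"claw":-1},{"x":-1,"y":0,"z":-4,"yaw":0,"claw":-1}])

```text
t: 15.92
tcp_pos: [0.5889, 0.0201, 0.1127]
eef_rot: [-0.03, 0.772, 0.635, 0.025]
wrist_force: [0.2, -0.5, 0.6]
opening: 0.0003
gripper_force: 0.0
```

>>> step_arm(series=[{"x":-2,"y":0,"z":-4,"yaw":0,"claw":-1},{"x":-3,"y":0,"z":-4,"yaw":0,"claw":-1},{"x":-4,"y":0,"z":-2,"yaw":0,"claw":-1},{"x":-4,"y":0,"z":0,"yaw":0,"claw":-1},{"x":0,"y":0,"z":0,"yaw":0,"claw":-1}])

```text
t: 16.55
tcp_pos: [0.5645, -0.1164, 0.2048]
eef_rot: [-0.028, 0.773, 0.634, 0.027]
wrist_force: [-0.8, 0.5, -0.2]
opening: 0.0001
gripper_force: 0.0
```

```bash
python3 -c "
from h import *
plan()
c=env.read_camera('top');cv2.imwrite('pics/t5.png',cv2.resize(c['image'][150:330,200:440,::-1],(800,600),interpolation=cv2.INTER_CUBIC))
for n in('top','side'):
  c=env.read_camera(n)
  for r in env.tip_of(n,'lever_grip')[:2]: print(n,r['conf'],RF.T@(at_z(c,r['point'],.06)[:2]-O))
  for r in env.tip_of(n,'carrier_mid')[:5]: print(n,r['conf'],RF.T@(at_z(c,r['point'],.027)[:2]-O))"
```

```text
t 16.55 F [-0.8  0.5 -0.2] tipF [ 0.0644 -0.174   0.1859] xang 1.373575384141661
top 0.59 [0.06701943 0.03430787]
top 0.58 [ 0.02644442 -0.42988267]
top 0.88 [-0.17624347 -0.09022079]
top 0.77 [-0.00818941  0.00248568]
top 0.64 [-0.21071478  0.02039976]
side 0.55 [-0.25759638  0.15286886]
side 0.96 [-0.07323749 -0.23027847]
side 0.79 [-0.21490061  0.01079184]
side 0.73 [-0.01196981  0.00266858]
side 0.6 [-0.1693375  -0.10753025]
```

View pics/t5.png

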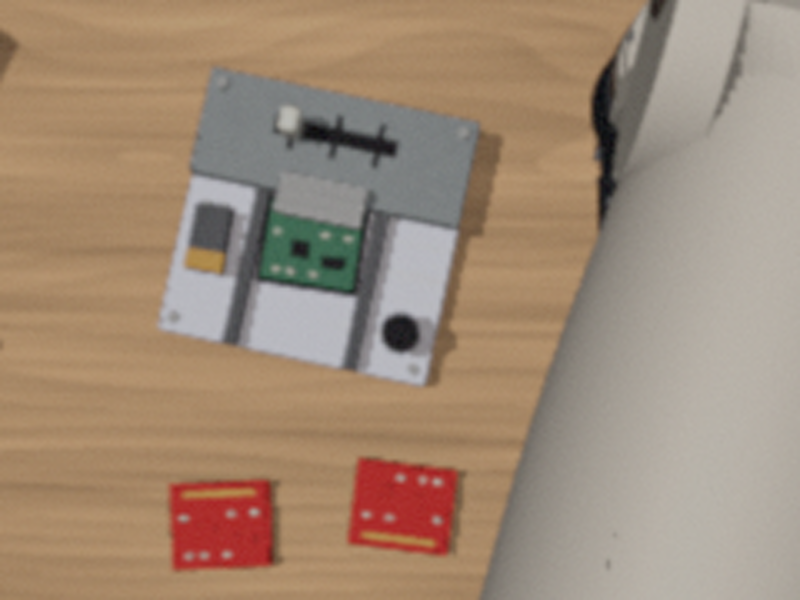

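The lever at (288,120) is at the left end of its slot, on the second stop. The carrier at (308,250) is home under the head, the battery and jar haven't moved, and the hand is clear.

```bash
python3 -c "
from plant import env
print(env.close_job())"
```

```text
the job is handed in; nothing more can be done
None
```

The job is handed in: the carrier was pushed home against the stop, the lever went past its first detent to the second stop and stayed there, the hand is clear, and no bystander was seen to move in the last pictures; the result of the judging wasn't shown.

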